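# Put the eraser away in the pastel box with the flush sliding lid

## Task

The wooden pastel box has a thin sliding lid without any handle: press lightly on it with the closed fingertips and drag it fully open, put the pale grey eraser into the compartment below, let go of it, and slide the lid fully shut again the same way. The lid cracks if pressed hard, so feel for it and keep the pressure gentle all along; never bear hard on the box either. Leave the red-brown eraser and the other things where they are.

Things in the scene. Friction and masses are not known exactly. Their poses are not given: they have to be found in the camera images.
- pastel_box: Wooden pastel box, brass edge strips, 113 x 226 mm, on a black 125 x 262 x 6 mm base screwed to the dark wooden stand (top 115 mm above the table); origin at the centre of the base's underside, on the stand. z up, y along the box and the lid's travel, x across. Side walls' tops are 59 mm, end walls' 58 mm above the origin. Robot load on box and lid together: never over 18 N.
- lid_home (a point): Point fixed to the box where the middle of the lid's top nominally lies when shut: x 0, y -49, z 50 mm in the box frame. The lid's middle is this point plus the value of joint lid along +y. But its real height is up to 5 mm off either way, and it may slope along y by up to 15 mm per m (about the box's middle): different at each start, not reported, to be felt.
- lid (a joint): Travel of the lid, m: 0 = fully shut (over the compartment, at the -y end wall), 0.098 = fully open (at the +y end wall). The lid is a pale wood plate, 92 (x) x 108 (y) x 5 mm, sunk some 2 to 15 mm below the walls' tops, five thin dark lines across its middle, no handle; 89 mm of its width lie free between the side strips. Under its open place is solid wood.
- compartment (a point): Centre of the compartment's floor, 10 mm above the box's origin, under the shut lid; axes as the box. Inside 95 mm (x) by 98 mm (y); fully uncovered when the lid is open. About the lid: felt under it gives 1 mm per 5 N pressed; sliding takes 3.5 N along y (and 4 N per m/s), so press some 6 N or more to drag it by friction, 9 to 12 N is comfortable. It stays where left.
- eraser_grey: Pale grey eraser block, 22 (x) x 52 (y) x 13 (z) mm, lying flat on the stand, 25 g; origin at the centre of its underside, y along its length.
- eraser_red: Red-brown eraser block, 28 x 45 x 12 mm, lying flat; not to be moved. It may lie on either side, the grey one on the other. Origin at the centre of its underside.
- tin: Paint-stained open tin, 74 mm across, 100 mm high, a bystander at the back left. Origin at the centre of its underside.
- tube_blue: Squeezed blue paint tube, 46 x 132 x 28 mm, lying at the back right; a bystander. Origin at the centre of its underside, y along its length.
- tub: Pale plastic tub with yellow paint, 93 mm across, 55 mm high; a bystander at the back left.
- pencil_y: Yellow pencil, 136 mm long, 7 mm thick, lying at the front left; a bystander. Origin at the centre of its underside, y along its length.

How it is judged:
On the way, in this order (a step that is already met when the one before it is completed fails the run):
1. the lid is dragged fully open (at least 88 of its 98 mm) (value of joint lid above 0.088 m), for 0.2 s.
2. the grey eraser lies in the compartment, let go, with the lid still open (x of eraser_grey in the frame of pastel_box between -0.047 and 0.047 m and y of eraser_grey in the frame of pastel_box between -0.102 and -0.006 m and z of eraser_grey in the frame of pastel_box below 0.03 m and value of joint lid above 0.07 m and contact force between eraser_grey and the fingers below 0.05 N and linear speed of eraser_grey below 0.02 m/s), for 0.2 s.
At the end, for the whole second after the job is handed in: The grey eraser lies at rest in the compartment of the box (its origin between the compartment's walls and less than 30 mm above the box's origin) and the lid is shut to within 4 mm, with nothing pressing on it (x of eraser_grey in the frame of pastel_box between -0.047 and 0.047 m and y of eraser_grey in the frame of pastel_box between -0.102 and -0.006 m and z of eraser_grey in the frame of pastel_box below 0.03 m and value of joint lid below 0.004 m and linear speed of eraser_grey below 0.02 m/s and contact force between pastel_box and the fingers below 0.1 N); the robot touches nothing.
It fails at once if the box or its lid is loaded with more than 18 N by the robot (contact force between pastel_box and the fingers above 18 N or contact force between pastel_box and the arm above 18 N).
It fails at once if the red-brown eraser is moved by more than 20 mm (distance of eraser_red from where it was at the start of the episode above 0.02 m).
It fails at once if a bystander (tin, tube, tub or pencil) is moved by more than 20 mm (distance of any of tin, tube_blue, tub, pencil_y from where it was at the start of the episode above 0.02 m).
It also fails if it takes over 72 s, if anything falls off the work surface, if the arm or the gripper's body presses on something with over 40 N, if the wrist force passes 120 N, or if a joint passes its speed limit or range.

## Robot

A 7-joint arm with a two-finger parallel gripper is mounted at the origin on a cart in front of the work surface, level with it; the furniture and walls round the work are solid. World frame = base frame: x ahead of the robot, y to its left, z up, the work surface at z = 0. Lengths are in m, angles in rad, forces in N, time in s.
With the tool pointing down it reaches from about 0.4 to 0.875 m from the base axis. Payload 19.3 kg.
Tool frame: the origin (TCP) lies at the very end of the fingers, on their centre line; the grasp point (between the pads) lies 19 mm behind it; z points along the fingers, y is the direction in which the jaws open and shut (so a half turn about z gives the same grasp; the last joint's range is limited). The gripper opens to 85 mm and grips with 20 to 120 N. Pads are 22 mm wide; open, the fingers measure 114 mm over their backs; the gripper's body (76 mm by 85 mm) begins 54 mm behind the grasp point. The pads swing forward as they close: fully open they stand 13 mm farther back than shut.
Start: joints at [-1.188, 0.521, -0.036, 1.599, 0.021, 1.021, -0.113], TCP at [0.273, 0.562, 0.231] pointing down, gripper open.
Joint ranges: [-2.91, 2.91], [-0.3, 2.13], [-1.5, 1.42], [0.17, 2.43], [-1.26, 4.41], [0.16, 1.93], [-2.52, 2.52]. Speed limits (rad/s): [1.89, 1.89, 2.39, 2.39, 3.01, 3.01, 3.01].

## Interface

Orientations are given as [roll, pitch, yaw] about the fixed x, y, z axes, in that order (R = Rz(yaw) Ry(pitch) Rx(roll)).
In Python, from workcell import bot, grab_frame, calibration, workorder gives the robot as it stands.
- The arm moves only by the tool move_arm, never from a script. Its arguments are lists of equal length, an entry for each row: "jaw": the closure in counts, from 0 (fully open) to 255 (shut); "dp": the shift along the tool's x, y, z in units of 800 mm (1.0 is 800 mm), a list of three; "rotation": the turn, a rotation vector about the tool's x, y, z in units of pi rad (1.0 is pi rad), a list of three. In form: {"jaw": [jaw, ...], "dp": [[dx, dy, dz], ...], "rotation": [[rx, ry, rz], ...]}. A call has 1 to 10 rows; each row shifts and turns the commanded pose from where the row before left it, along the tool's axes as they then stand; what a row does not reach is not made up. A row lasts 1/8 s, in which the tool goes at most 62.5 mm and 10.7 degrees, less where a joint would pass 70% of its speed; a pose out of reach is approached as far as the arm can. A call with a number of a shift or a turn outside -1 to 1 is refused whole. A call with a gripper value outside its range is refused whole. The fingers move at their own pace and stop on an object; "squeeze" is the grip in N (left out, the last holds). Time passes only in rows, so rows that do not move let the fingers close. It gives the time, the measured TCP pose, the force and the opening at its end, in the units of the state.
- bot.observe(): the state, without advancing time (a new reading comes with each control period).
- grab_frame(name): name is "scene" or "side" or "wrist"; returns the picture (400x640x3 uint8, blue, green, red); there is no depth.
- calibration(name): a dict with "camera_matrix" (3x3 intrinsics, pixels), "dist" ([k1, k2, p1, p2, k3] as OpenCV has them; the pictures are not rectified), "T" (4x4, takes a point from camera to world coordinates). Camera axes: x right, y down, z forward; pixel columns grow to the right and rows downward; lengths in m; the calibration is good to about 2 mm. A picture is of the moment at which its call begins: read the wrist's pose just before it. calibration takes no time and is no camera call; for the wrist camera it gives the pose at the moment of the call.
- workorder.job_done(): hands the job in, once; it reports no verdict.
The state is a dict: "clock": time; "qpos": joint angles; "qd": joint speeds; "joint_efforts": joint torques, N m; "position": TCP position; "tool_rot": TCP orientation; "force": force on the tool from outside, world axes, zero at the start; "moment": the same for the moment, N m; "grip_width": finger opening in m.
Only numpy, scipy, OpenCV 4.12 (cv2) and the standard library are available. Lean on these libraries where they do the work, as an engineer would, in place of code of your own. Each camera call takes 0.05 s, during which the arm holds its last target. There are 200 camera calls.

## Working session

There is one attempt and no reset: what is moved stays moved. The work goes in short steps, Python scripts to look and compute and a tool call to move; the robot and the scene stay as the last step left them, time stands still between calls to the robot, and variables do not carry over. Pictures are saved under pics/ and viewed, about 8 in all and at most 12, crops included, and the job is handed in when it is done.

Besides the shell and the picture viewer there is one more tool, called after ">>>" as name(argument=value, ...) on one line, values as JSON. move_arm: Moves the arm, as the interface text tells. Shifts and turns lie within -1 to 1; 1 stands for 800 mm of shift or pi rad of turn. Its arguments: {"type":"object","properties":{"jaw":{"type":"array","items":{"type":"number"}},"dp":{"type":"array","items":{"type":"array","items":{"type":"number","minimum":-1,"maximum":1}}},"rotation":{"type":"array","items":{"type":"array","items":{"type":"number","minimum":-1,"maximum":1}}},"squeeze":{"type":"number"}},"required":["jaw","dp","rotation"]}

```bash
mkdir -p pics; ls; python3 - <<'E'
from workcell import bot, grab_frame, calibration
import cv2, numpy as np
np.set_printoptions(precision=4,suppress=True)
s=bot.observe(); print(s)
for n in("scene","side"):
    cv2.imwrite(f"pics/{n}0.png",grab_frame(n)); c=calibration(n); print(n,c["camera_matrix"],c["dist"],c["T"])
E
```

```text
pics
{'clock': 0.0, 'qpos': array([-1.1882,  0.522 , -0.0363,  1.6   ,  0.0212,  1.0211, -0.1128]), 'qd': array([-0.0006, -0.0008,  0.0006, -0.0002,  0.0003, -0.0015,  0.0009]), 'joint_efforts': array([ -0.0015, -92.7092,   1.9792, -36.9939,   0.0179,   0.0081,
        -0.    ]), 'position': array([0.2733, 0.5617, 0.2307]), 'tool_rot': array([-3.1404,  0.0001,  2.6887]), 'force': array([-0.5895, -0.0163,  0.3483]), 'moment': array([ 0.0086,  0.0049, -0.0451]), 'grip_width': 0.08546032651220294}
scene [[365.3369   0.     322.0569]
 [  0.     365.3369 202.8668]
 [  0.       0.       1.    ]] [-0.0302  0.      0.      0.      0.    ] [[ 0.778  -0.2986  0.5527 -0.0166]
 [-0.6282 -0.3746  0.6819 -0.7259]
 [ 0.0035 -0.8778 -0.479   0.6892]
 [ 0.      0.      0.      1.    ]]
side [[420.9484   0.     319.8156]
 [  0.     420.9484 198.2352]
 [  0.       0.       1.    ]] [0.0122 0.     0.     0.     0.    ] [[-0.9992  0.0009 -0.0392  0.5934]
 [ 0.0333  0.548  -0.8358  1.067 ]
 [ 0.0207 -0.8365 -0.5476  0.8567]
 [ 0.      0.      0.      1.    ]]
```

View pics/scene0.png

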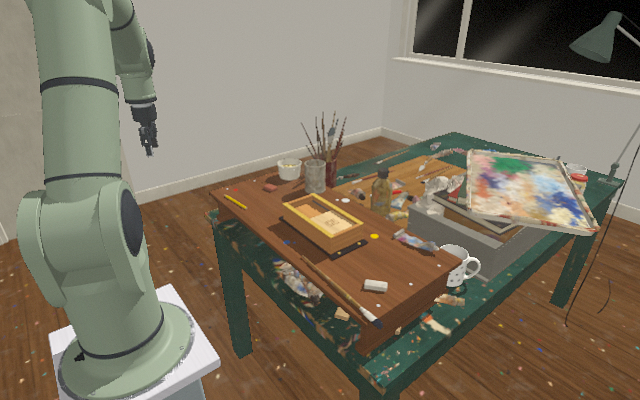

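View pics/side0.png

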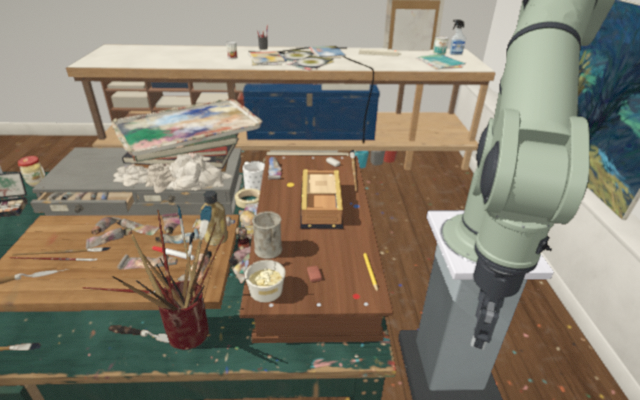

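The scene view shows the box near (323,222), the grey eraser at (376,286) and the red one at (270,187). In the side view the box is at (322,195), grey at (333,160) and red at (315,273). I'll enlarge the box in both views.

```bash
python3 - <<'E'
import cv2, numpy as np
a=cv2.imread("pics/scene0.png")[185:305,270:400]; b=cv2.imread("pics/side0.png")[145:240,275:365]
a=cv2.resize(a,None,fx=4,fy=4,interpolation=cv2.INTER_CUBIC)[:480,:]; b=cv2.resize(b,(280*90//70//1,480),interpolation=cv2.INTER_CUBIC) if 0 else cv2.resize(b,None,fx=3,fy=3,interpolation=cv2.INTER_CUBIC)
o=np.zeros((480,800,3),np.uint8); o[:,:520]=a; o[:285,525:795]=b; cv2.imwrite("pics/crop.png",o)
E
```

```text
(no output)
```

View pics/crop.png

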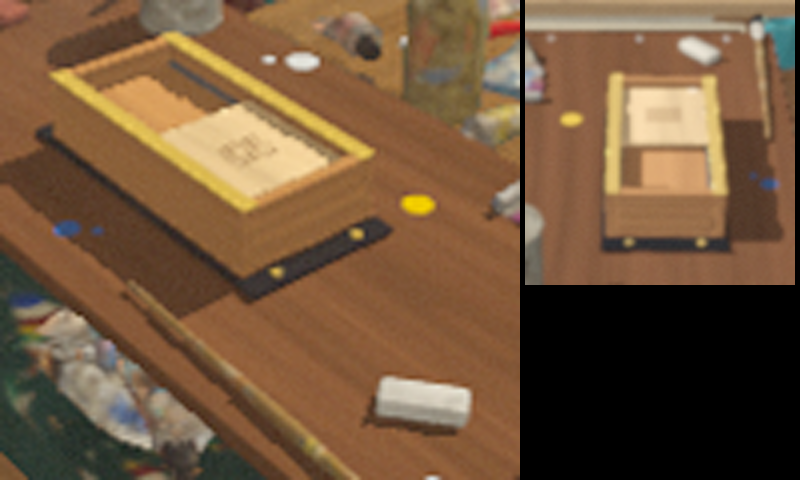

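```bash
cat > h.py <<'E'
import cv2, numpy as np
from workcell import bot, grab_frame, calibration
np.set_printoptions(precision=4,suppress=True)
def cast(c,px,z):
    px=np.array(px,float).reshape(-1,1,2); n=cv2.undistortPoints(px,c["camera_matrix"],np.array(c["dist"]))[:,0]
    T=np.array(c["T"]); d=np.c_[n,np.ones(len(n))]@T[:3,:3].T; o=T[:3,3]
    return o+d*((z-o[2])/d[:,2])[:,None]
def project(c,P):
    T=np.linalg.inv(np.array(c["T"])); r=cv2.Rodrigues(T[:3,:3])[0]
    return cv2.projectPoints(np.array(P,float).reshape(-1,1,3),r,T[:3,3],c["camera_matrix"],np.array(c["dist"]))[0][:,0]
E
python3 - <<'E'
from h import *
S=calibration("scene"); D=calibration("side")
P=cast(S,[(283,203.5),(313,193.5),(363.5,223.5),(332,237.5)],.174);print(P[:,:2],P.mean(0))
Q=cast(D,[(301.7,208.3),(342.3,208.3),(338.3,170.7),(303,170)],.174);print(Q[:,:2],Q.mean(0))
# base corners
print(cast(S,[(332,259.5),(367,242.5),(280.5,218)],.121)[:,:2])
for n,c,roi in(("scene",S,(270,300,360,395)),("side",D,(150,175,322,345))):
    im=cv2.imread(f"pics/{n}0.png"); a,b,l,r=roi; g=im[a:b,l:r].astype(int)
    m=((g.max(2)-g.min(2)<40)&(g.min(2)>120)).astype(np.uint8)
    k,lab,st,ce=cv2.connectedComponentsWithStats(m); i=1+st[1:,4].argmax(); ys,xs=np.where(lab==i)
    p=np.c_[xs+l,ys+a]; q=cast(c,p,.1235); u,s,v=np.linalg.svd((q-q.mean(0))[:,:2],full_matrices=False)
    rc=cv2.minAreaRect((q[:,:2]*1000).astype(np.float32))
    print(n,st[i],ce[i]+[l,a],q.mean(0),np.degrees(np.arctan2(v[0,1],v[0,0])),rc)
E
```

```text
[[ 0.4859  0.076 ]
 [ 0.594   0.072 ]
 [ 0.5922 -0.1509]
 [ 0.4834 -0.1491]] [ 0.5389 -0.038   0.174 ]
[[ 0.598   0.0771]
 [ 0.4819  0.0775]
 [ 0.478  -0.1408]
 [ 0.5943 -0.1451]] [ 0.5381 -0.0328  0.174 ]
[[ 0.4708 -0.1654]
 [ 0.5934 -0.1676]
 [ 0.4811  0.087 ]]
scene [  4   9  24  12 207] [375.4976 284.744 ] [ 0.4856 -0.3024  0.1235] -51.1266347632003 ((485.3692626953125, -302.2171630859375), (31.43075942993164, 52.42864227294922), 38.69434356689453)
side [ 0  0 23  5 91] [331.2418 152.3077] [ 0.4866 -0.3726  0.1235] 170.88679112216118 ((480.3538513183594, -375.29473876953125), (84.40369415283203, 33.567203521728516), 0.3875260651111603)
```

>>> move_arm(jaw=[255,255,255,255,255,255], dp=[[0,0,-0.031],[0,0,-0.031],[0,0,-0.031],[0,0,-0.031],[0,0,-0.031],[0,0,-0.031]], rotation=[[0,0,0.059],[0,0,0.059],[0,0,0.059],[0,0,0.059],[0,0,0.059],[0,0,0.059]], squeeze=30)

```text
clock: 0.85
position: [0.2733, 0.5618, 0.3806]
tool_rot: [-3.141, 0.001, 1.571]
force: [0.3, 0.4, -0.1]
grip_width: 0.0001
```

>>> move_arm(jaw=[255,255,255,255,255,255,255,255,255,255], dp=[[-0.065,0.026,0],[-0.065,0.026,0],[-0.065,0.026,0],[-0.065,0.026,0],[-0.065,0.026,0],[-0.065,0.026,0],[-0.065,0.026,0],[-0.065,0.026,0],[-0.065,0.026,0],[-0.065,0.026,0]], rotation=[[0,0,0],[0,0,0],[0,0,0],[0,0,0],[0,0,0],[0,0,0],[0,0,0],[0,0,0],[0,0,0],[0,0,0]])

```text
clock: 2.1
position: [0.4848, 0.0415, 0.3801]
tool_rot: [3.141, -0.0, 1.577]
force: [0.0, 0.7, 0.4]
grip_width: -0.0002
```

>>> move_arm(jaw=[255,255,255,255], dp=[[-0.06,0.02,0],[-0.06,0.02,0],[-0.06,0.02,0],[0,0,0]], rotation=[[0,0,0],[0,0,0],[0,0,0],[0,0,0]])

```text
clock: 2.6
position: [0.5333, -0.1042, 0.3797]
tool_rot: [-3.141, 0.002, 1.571]
force: [-0.2, 1.0, -0.6]
grip_width: 0.0001
```

```bash
python3 - <<'E'
from h import *
print(bot.observe()["position"]); c=calibration("wrist"); print(c["T"],c["camera_matrix"]); im=grab_frame("wrist"); cv2.imwrite("pics/w1.png",im)
import pickle; pickle.dump(c,open("w1.pkl","wb"))
print(project(c,[[.538,-.036,.174],[.4855,-.302,.128],[.538,-.085,.16]]))
E
```

```text
[ 0.5333 -0.1042  0.3797]
[[ 1.      0.0007  0.0006  0.5327]
 [ 0.0009 -0.9532 -0.3023 -0.0277]
 [ 0.0004  0.3023 -0.9532  0.5224]
 [ 0.      0.      0.      1.    ]] [[349.3937   0.     320.1384]
 [  0.     349.3937 200.0575]
 [  0.       0.       1.    ]]
[[325.4984  98.6849]
 [284.012  308.0278]
 [325.0459 147.2494]]
```

View pics/w1.png

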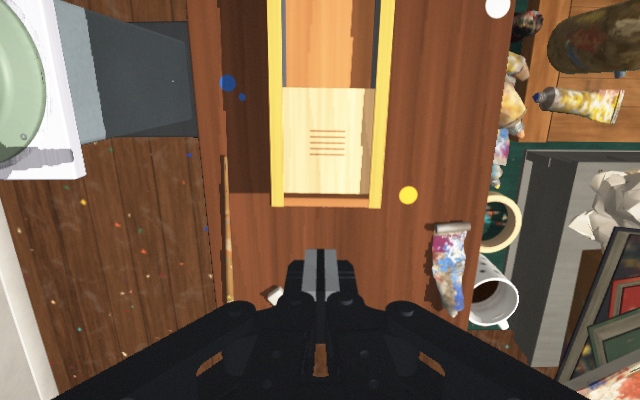

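The wrist view shows the box's front (-y) outer corners at about (271,207) and (382,208). The lid lies at (284-375, 87-195) with its lines centred near (327,143), so it's shut at the -y end. The eraser is partly hidden at (272,294).

```bash
python3 - <<'E'
from h import *
import pickle; c=pickle.load(open("w1.pkl","rb"))
print(cast(c,[(270.5,207),(382,208),(273.5,2),(394,2)],.174)[:,:2])
print("lid mid",cast(c,[(327,143),(285,87),(376,88)],.165)[:,:2])
im=cv2.imread("pics/w1.png").astype(int)
y=((im[...,2]-im[...,0]>80)&(im[...,1]-im[...,0]>60)&(im[...,2]>130)).astype(np.uint8)
for r in(30,80,130,180,200):
    xs=np.where(y[r,250:400])[0]+250; print(r,xs[:1],xs[-1:],cast(c,[(xs[0]-.5,r),(xs[-1]+.5,r)],.174)[:,:2].ravel())
E
```

```text
[[ 0.4807 -0.1458]
 [ 0.5982 -0.1469]
 [ 0.491   0.0478]
 [ 0.5989  0.0481]]
lid mid [[ 0.5399 -0.0799]
 [ 0.4985 -0.0252]
 [ 0.5875 -0.026 ]]
30 [267] [392] [0.4838 0.0247 0.5989 0.0249]
80 [269] [389] [ 0.4839 -0.0189  0.5986 -0.0187]
130 [270] [386] [ 0.483  -0.0658  0.5983 -0.0656]
180 [271] [382] [ 0.4819 -0.1165  0.5971 -0.1164]
200 [271] [381] [ 0.481  -0.1381  0.5972 -0.138 ]
```

>>> move_arm(jaw=[255,255,255,255,255,255], dp=[[0.0275,0.0085,0.05],[0,0,0.05],[0,0,0.05],[0,0,0.05],[0,0,0.025],[0,0,0.016]], rotation=[[0,0,0],[0,0,0],[0,0,0],[0,0,0],[0,0,0],[0,0,0]])

```text
clock: 3.4
position: [0.5396, -0.0773, 0.1864]
tool_rot: [-3.141, -0.0, 1.578]
force: [0.3, -0.1, 0.5]
grip_width: -0.0001
```

>>> move_arm(jaw=[255,255], dp=[[0,0,0.012],[0,0,0]], rotation=[[0,0,0],[0,0,0]])

```text
clock: 3.65
position: [0.5399, -0.0782, 0.1776]
tool_rot: [-3.141, -0.0, 1.577]
force: [-0.7, 0.6, 0.2]
grip_width: -0.0002
```

>>> move_arm(jaw=[255,255,255], dp=[[0,0,0.004],[0,0,0.0035],[0,0,0]], rotation=[[0,0,0],[0,0,0],[0,0,0]])

```text
clock: 4.03
position: [0.54, -0.0785, 0.1717]
tool_rot: [-3.142, -0.0, 1.577]
force: [0.3, -0.9, -1.0]
grip_width: -0.0001
```

>>> move_arm(jaw=[255,255], dp=[[0,0,0.0015],[0,0,0]], rotation=[[0,0,0],[0,0,0]])

```text
clock: 4.28
position: [0.54, -0.0785, 0.1705]
tool_rot: [-3.142, -0.0, 1.577]
force: [-0.5, 0.6, 0.9]
grip_width: -0.0004
```

>>> move_arm(jaw=[255,255], dp=[[0,0,0.002],[0,0,0]], rotation=[[0,0,0],[0,0,0]])

```text
clock: 4.53
position: [0.5399, -0.0784, 0.1688]
tool_rot: [-3.141, 0.0, 1.577]
force: [-0.2, 0.1, -0.0]
grip_width: 0.0002
```

>>> move_arm(jaw=[255,255], dp=[[0,0,0.002],[0,0,0]], rotation=[[0,0,0],[0,0,0]])

```text
clock: 4.78
position: [0.5399, -0.0784, 0.1672]
tool_rot: [-3.141, 0.0, 1.577]
force: [0.1, 0.4, 0.6]
grip_width: -0.0001
```

>>> move_arm(jaw=[255,255], dp=[[0,0,0.002],[0,0,0]], rotation=[[0,0,0],[0,0,0]])

```text
clock: 5.03
position: [0.5399, -0.0784, 0.1656]
tool_rot: [-3.141, 0.0, 1.577]
force: [-0.5, 0.1, -0.1]
grip_width: -0.0003
```

>>> move_arm(jaw=[255,255], dp=[[0,0,0.002],[0,0,0]], rotation=[[0,0,0],[0,0,0]])

```text
clock: 5.28
position: [0.54, -0.0784, 0.1641]
tool_rot: [3.142, 0.0, 1.577]
force: [-0.9, -0.3, 0.2]
grip_width: -0.0003
```

>>> move_arm(jaw=[255,255], dp=[[0,0,0.002],[0,0,0]], rotation=[[0,0,0],[0,0,0]])

```text
clock: 5.52
position: [0.5401, -0.0785, 0.1627]
tool_rot: [3.141, -0.0, 1.577]
force: [-2.2, 0.5, 7.1]
grip_width: -0.0002
```

>>> move_arm(jaw=[255,255,255,255], dp=[[0,0,0.0006],[0.01,0,0],[0.01,0,0],[0,0,0]], rotation=[[0,0,0],[0,0,0],[0,0,0],[0,0,0]])

```text
clock: 6.02
position: [0.5403, -0.0619, 0.1624]
tool_rot: [3.141, -0.0, 1.577]
force: [-0.6, 2.9, 8.4]
grip_width: -0.0002
```

>>> move_arm(jaw=[255,255,255,255], dp=[[0.01,0,0.0002],[0.01,0,0],[0.01,0,0],[0,0,0]], rotation=[[0,0,0],[0,0,0],[0,0,0],[0,0,0]])

```text
clock: 6.52
position: [0.5407, -0.0379, 0.1624]
tool_rot: [3.14, -0.0, 1.577]
force: [2.3, 3.2, 8.0]
grip_width: -0.0001
```

```bash
python3 - <<'E'
from h import *
cv2.imwrite("pics/w2.png",grab_frame("wrist"))
c=calibration("wrist"); print(project(c,[[.54,-.028,.164],[.54,.016,.164]]))
E
```

```text
[[319.7738 247.2474]
 [320.4697 148.0333]]
```

View pics/w2.png

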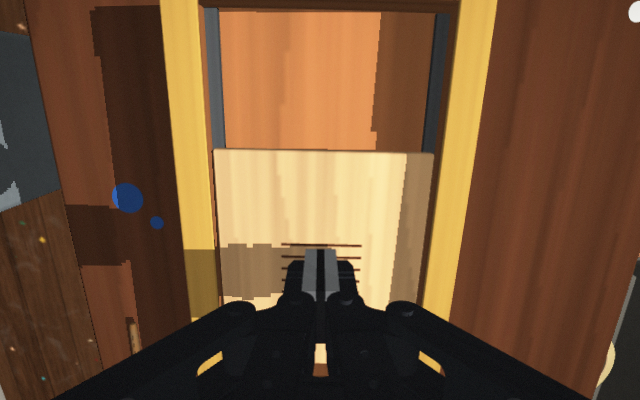

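The lid's leading edge is at row 150 (y≈0.015), so it has come about 40 mm with the fingers. I'll carry on.

>>> move_arm(jaw=[255,255,255,255], dp=[[0.01,0,0.0002],[0.01,0,0.0001],[0.01,0,0],[0,0,0]], rotation=[[0,0,0],[0,0,0],[0,0,0],[0,0,0]])

```text
clock: 7.08
position: [0.541, -0.0139, 0.1623]
tool_rot: [3.139, -0.0, 1.577]
force: [4.3, 2.9, 7.9]
grip_width: -0.0002
```

>>> move_arm(jaw=[255,255,255,255], dp=[[0.01,0,0.0002],[0.01,0,0],[0.006,0,0],[0,0,0]], rotation=[[0,0,0],[0,0,0],[0,0,0],[0,0,0]])

```text
clock: 7.58
position: [0.5413, 0.0066, 0.1623]
tool_rot: [3.138, -0.0, 1.577]
force: [6.2, 0.8, 8.8]
grip_width: 0.0
```

>>> move_arm(jaw=[255,255,255,255], dp=[[0,0.0024,0.0001],[0.007,0,0],[0.004,0,0],[0,0,0]], rotation=[[0,0,0],[0,0,0],[0,0,0],[0,0,0]])

```text
clock: 8.07
position: [0.5417, 0.0151, 0.1618]
tool_rot: [3.141, -0.0, 1.577]
force: [-1.7, -0.3, 11.2]
grip_width: 0.0001
```

```bash
python3 - <<'E'
from h import *
im=grab_frame("wrist");cv2.imwrite("pics/w3.png",im)
c=calibration("wrist"); print(project(c,[[.54,.072,.164],[.54,.06,.164]]))
g=cv2.cvtColor(im,cv2.COLOR_BGR2GRAY)[:,250:380].mean(1); d=np.diff(g); i=np.argsort(-abs(d[:240]))[:8]; print(i,d[i]); print(cast(c,[(320,r+1) for r in sorted(i)],.164)[:,1])
E
```

```text
[[317.9634 140.7073]
 [317.84   170.0061]]
[151 150 124 152  77 123 125  78] [ 35.6923  28.9462  23.5692  20.7538 -20.4385  20.1615  19.4308 -16.8154]
[0.0959 0.0955 0.0786 0.0782 0.0778 0.0679 0.0674 0.067 ]
```

>>> move_arm(jaw=[255,255,255,255], dp=[[0.003,0,-0.0004],[0.003,0,0],[0,0,0],[0,0,0]], rotation=[[0,0,0],[0,0,0],[0,0,0],[0,0,0]])

```text
clock: 8.62
position: [0.5418, 0.0191, 0.1622]
tool_rot: [3.14, 0.001, 1.576]
force: [-0.2, -5.0, 8.6]
grip_width: -0.0001
```

```bash
python3 - <<'E'
from h import *
im=grab_frame("wrist");cv2.imwrite("pics/w4.png",im)
c=calibration("wrist")
g=cv2.cvtColor(im,cv2.COLOR_BGR2GRAY)[:,250:380].mean(1); d=np.diff(g); i=np.argsort(-abs(d[:240]))[:8]; print(i,d[i]); print(cast(c,[(320,r+1) for r in sorted(i)],.164)[:,1])
E
```

```text
[160 135 134  85 161 159  86 136] [ 33.1077  24.0308  23.7385 -21.5231  20.9769  20.3846 -19.6077  15.9077]
[0.097  0.0966 0.0782 0.0778 0.0774 0.0681 0.0677 0.0673]
```

View pics/w4.png

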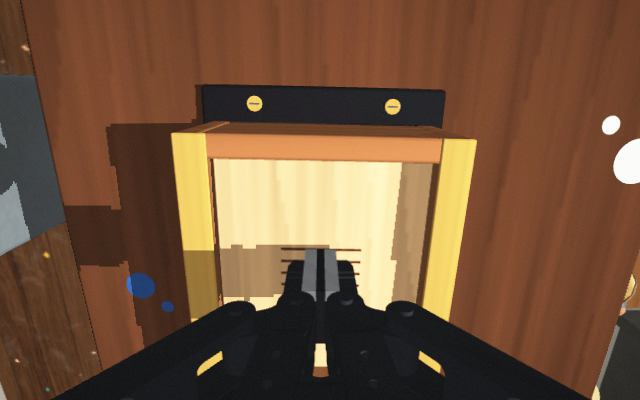

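The lid is against the +y end wall, its back edge at row 160, and I felt the stop at 5 N. It's fully open, so I'll lift and go to the eraser.

>>> move_arm(jaw=[255,255,255,255,110,110,110,110,110,110], dp=[[0,0,-0.02],[0,0,-0.05],[0,0,-0.05],[0,0,-0.05],[-0.07,-0.014,0],[-0.07,-0.014,0],[-0.07,-0.014,0],[-0.07,-0.014,0],[-0.07,-0.014,0],[0,0,0]], rotation=[[0,0,0],[0,0,0],[0,0,0],[0,0,0],[0,0,0],[0,0,0],[0,0,0],[0,0,0],[0,0,0],[0,0,0]])

```text
clock: 9.93
position: [0.485, -0.2647, 0.2987]
tool_rot: [3.141, 0.002, 1.57]
force: [-0.1, 0.6, -0.3]
grip_width: 0.0484
```

```bash
python3 - <<'E'
from h import *
import pickle
print(bot.observe()["position"],bot.observe()["tool_rot"]); c=calibration("wrist"); im=grab_frame("wrist");cv2.imwrite("pics/w5.png",im); pickle.dump(c,open("w5.pkl","wb"))
print(project(c,[[.4855,-.302,.128]]))
g=im.astype(int); m=((g.max(2)-g.min(2)<45)&(g.min(2)>125)).astype(np.uint8)
k,lab,st,ce=cv2.connectedComponentsWithStats(m)
for i in range(1,k):
    if st[i,4]>300 and ce[i,1]<300:
        ys,xs=np.where(lab==i); q=cast(c,np.c_[xs,ys],.128); print(st[i],ce[i],cv2.minAreaRect((q[:,:2]*1000).astype(np.float32)))
E
```

```text
[ 0.485  -0.2647  0.2987] [3.1414 0.0016 1.5701]
[[320.9149 214.6468]]
[   0    0   89   70 5278] [38.5945 31.7277] ((249.64564514160156, -142.26327514648438), (54.20845031738281, 82.53629302978516), 88.28532409667969)
[ 564   35   75  226 4585] [602.4236 183.239 ] ((756.8877563476562, -246.63363647460938), (210.1380615234375, 56.18364715576172), 89.58354187011719)
[ 526   86   59  141 2631] [556.3063 135.6336] ((697.4279174804688, -249.60317993164062), (47.41387176513672, 131.49461364746094), 5.056628704071045)
[ 298  186   49   52 1243] [322.2591 211.4256] ((487.15118408203125, -299.3874816894531), (23.1544132232666, 52.23933410644531), 38.96882247924805)
[230 240  29  66 813] [244.2485 270.8118] ((407.5830078125, -365.19073486328125), (75.60862731933594, 17.598426818847656), 73.57119750976562)
[382 246  30  60 657] [396.1568 275.1674] ((562.9711303710938, -368.3638610839844), (16.685352325439453, 68.36707305908203), 17.594160079956055)
```

View pics/w5.png

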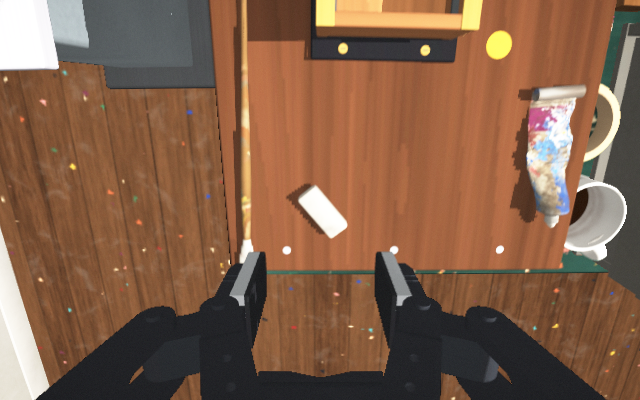

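The eraser's top is centred at (322,211), which puts it at (0.487,-0.300) with its length along 129°. I'll turn to match and descend.

>>> move_arm(jaw=[110,110,110,110,110,110], dp=[[-0.044,0.0025,0],[0,0,0.04],[0,0,0.04],[0,0,0.04],[0,0,0.03],[0,0,0]], rotation=[[0,0,0],[0,0,-0.0542],[0,0,-0.0542],[0,0,-0.0542],[0,0,-0.0542],[0,0,0]])

```text
clock: 10.72
position: [0.4891, -0.2941, 0.177]
tool_rot: [-3.141, -0.002, 2.258]
force: [0.9, -0.5, -0.1]
grip_width: 0.0488
```

```bash
python3 - <<'E'
from h import *
s=bot.observe(); print(s["position"],s["tool_rot"])
c=calibration("wrist"); im=grab_frame("wrist"); cv2.imwrite("pics/w6.png",im); print(project(c,[[.487,-.300,.128]]))
E
```

```text
[ 0.4891 -0.2941  0.177 ] [-3.1412 -0.0024  2.2584]
[[312.2164 231.598 ]]
```

View pics/w6.png

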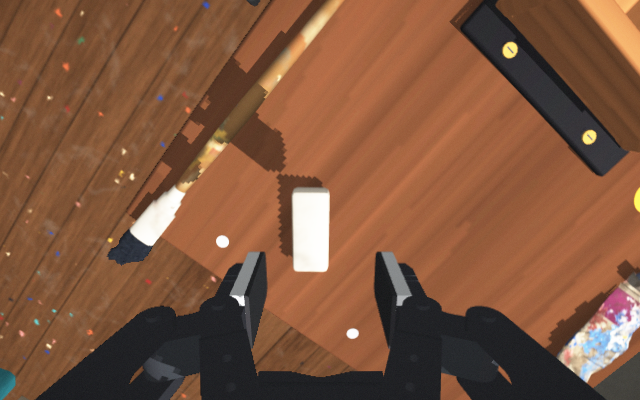

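The eraser is aligned with the jaws, centred at (311,229). I'll shift about 5 mm and go down.

>>> move_arm(jaw=[110,110,110,110,110,255,255,255,255], dp=[[-0.0041,-0.0067,0],[0,0,0.03],[0,0,0.03],[0,0,0.013],[0,0,0],[0,0,0],[0,0,0],[0,0,0],[0,0,0]], rotation=[[0,0,0],[0,0,0],[0,0,0],[0,0,0],[0,0,0],[0,0,0],[0,0,0],[0,0,0],[0,0,0]], squeeze=25)

```text
clock: 11.9
position: [0.4876, -0.3018, 0.1203]
tool_rot: [3.141, 0.001, 2.257]
force: [-0.8, 0.7, 6.7]
grip_width: 0.0213
```

>>> move_arm(jaw=[255,255,255,255,255,255,255,255,255,255], dp=[[0,0,-0.02],[0,0,-0.04],[0,0,-0.04],[0,0,-0.04],[0,0,-0.035],[0.067,0.0165,0],[0.067,0.0165,0],[0.067,0.0165,0],[0.067,0.0165,0],[0,0,0]], rotation=[[0,0,0],[0,0,0.0546],[0,0,0.0546],[0,0,0.0546],[0,0,0.0546],[0,0,0],[0,0,0],[0,0,0],[0,0,0],[0,0,0]])

```text
clock: 13.15
position: [0.5407, -0.0826, 0.2601]
tool_rot: [3.141, -0.002, 1.578]
force: [0.9, -0.0, -0.2]
grip_width: 0.0213
```

>>> move_arm(jaw=[255,255,255,255,255,255], dp=[[-0.0055,0,0.03],[0,0,0.05],[0,0,0.04],[0,0,0.02],[0,0,0.015],[0,0,0]], rotation=[[0,0,0],[0,0,0],[0,0,0],[0,0,0],[0,0,0],[0,0,0]])

```text
clock: 13.9
position: [0.5398, -0.0917, 0.1355]
tool_rot: [-3.142, 0.0, 1.571]
force: [-0.5, 0.4, -0.2]
grip_width: 0.0213
```

Two or three millimetres more, then release gently.

>>> move_arm(jaw=[255,255,255,200,150,140,140,140], dp=[[0,0,0.002],[0,0,0.001],[0,0,0],[0,0,0],[0,0,0],[0,0,0],[0,0,0],[0,0,0]], rotation=[[0,0,0],[0,0,0],[0,0,0],[0,0,0],[0,0,0],[0,0,0],[0,0,0],[0,0,0]])

```text
clock: 14.9
position: [0.5397, -0.0915, 0.1329]
tool_rot: [-3.142, 0.0, 1.572]
force: [-0.2, 0.1, 0.6]
grip_width: 0.0384
```

>>> move_arm(jaw=[140,140,140,255,255,255], dp=[[0,0,-0.02],[0,0,-0.06],[0,0,-0.06],[0,0,-0.02],[0,0,0],[0,0,0]], rotation=[[0,0,0],[0,0,0],[0,0,0],[0,0,0],[0,0,0],[0,0,0]])

```text
clock: 15.65
position: [0.5392, -0.0912, 0.26]
tool_rot: [-3.14, -0.0, 1.572]
force: [-0.4, 0.0, 0.3]
grip_width: -0.0001
```

```bash
python3 - <<'E'
from h import *
s=bot.observe(); print(s["position"],s["tool_rot"])
c=calibration("wrist"); im=grab_frame("wrist"); b=grab_frame("scene")[185:250,270:380]
im[:195,420:640]=0; b=cv2.resize(b,None,fx=2,fy=2); im[:130,420:640]=b; cv2.imwrite("pics/w7.png",im)
E
```

```text
[ 0.5392 -0.0912  0.26  ] [-3.1402 -0.0001  1.5718]
```

View pics/w7.png

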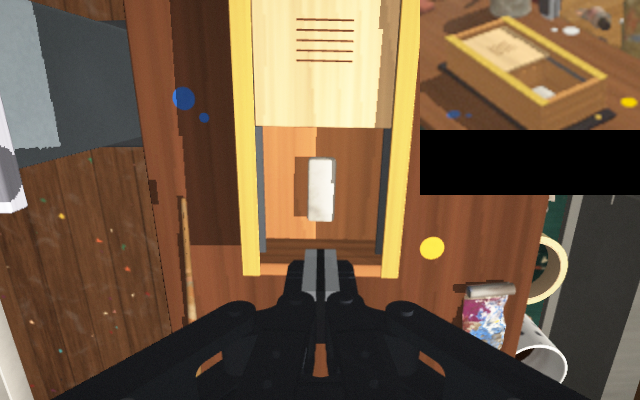

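The eraser lies flat in the compartment at (320,189), released, and the lid is still open. Next I'll press at the same lid spot.

>>> move_arm(jaw=[255,255,255,255,255,255,255], dp=[[0.07,0.003,0],[0.069,0,0],[0,0,0.05],[0,0,0.04],[0,0,0.015],[0,0,0.006],[0,0,0]], rotation=[[0,0,0],[0,0,0],[0,0,0],[0,0,0],[0,0,0],[0,0,0],[0,0,0]])

```text
clock: 16.62
position: [0.5424, 0.0195, 0.1726]
tool_rot: [3.141, -0.0, 1.571]
force: [1.1, -0.5, -0.0]
grip_width: -0.0
```

>>> move_arm(jaw=[255,255,255], dp=[[0,0,0.005],[0,0,0.0035],[0,0,0]], rotation=[[0,0,0],[0,0,0],[0,0,0]])

```text
clock: 17.0
position: [0.542, 0.0198, 0.1653]
tool_rot: [-3.142, -0.0, 1.572]
force: [0.5, -0.2, 1.3]
grip_width: -0.0001
```

>>> move_arm(jaw=[255,255], dp=[[0,0,0.0012],[0,0,0]], rotation=[[0,0,0],[0,0,0]])

```text
clock: 17.25
position: [0.542, 0.0198, 0.1644]
tool_rot: [3.142, -0.0, 1.572]
force: [-0.3, 0.2, 0.1]
grip_width: 0.0004
```

>>> move_arm(jaw=[255,255], dp=[[0,0,0.0016],[0,0,0]], rotation=[[0,0,0],[0,0,0]])

```text
clock: 17.5
position: [0.5421, 0.0197, 0.1632]
tool_rot: [3.141, -0.0, 1.572]
force: [-0.2, 0.1, 3.8]
grip_width: -0.0001
```

>>> move_arm(jaw=[255,255], dp=[[0,0,0.0014],[0,0,0]], rotation=[[0,0,0],[0,0,0]])

```text
clock: 17.75
position: [0.5422, 0.0197, 0.1622]
tool_rot: [3.141, -0.0, 1.571]
force: [-2.0, -0.8, 8.0]
grip_width: 0.0003
```

>>> move_arm(jaw=[255,255,255,255], dp=[[0,0,0.0004],[-0.01,-0.0001,0],[-0.01,-0.0002,0],[0,0,0]], rotation=[[0,0,0],[0,0,0],[0,0,0],[0,0,0]])

```text
clock: 18.25
position: [0.5419, 0.0031, 0.162]
tool_rot: [3.141, 0.0, 1.571]
force: [-1.9, -2.2, 10.7]
grip_width: 0.0
```

>>> move_arm(jaw=[255,255,255,255], dp=[[-0.01,-0.0002,0],[-0.01,-0.0001,0],[-0.01,-0.0002,0],[0,0,0]], rotation=[[0,0,0],[0,0,0],[0,0,0],[0,0,0]])

```text
clock: 18.75
position: [0.5415, -0.021, 0.162]
tool_rot: [3.141, 0.0, 1.571]
force: [-3.0, -2.9, 10.3]
grip_width: -0.0003
```

>>> move_arm(jaw=[255,255,255,255], dp=[[-0.01,-0.0006,0],[-0.01,-0.0004,0],[-0.01,-0.0002,0],[0,0,0]], rotation=[[0,0,0],[0,0,0],[0,0,0],[0,0,0]])

```text
clock: 19.25
position: [0.541, -0.045, 0.1622]
tool_rot: [3.14, 0.0, 1.571]
force: [1.1, -3.5, 8.6]
grip_width: 0.0003
```

>>> move_arm(jaw=[255,255,255,255], dp=[[-0.01,-0.0004,0],[-0.01,-0.0002,0],[-0.006,-0.0002,0],[0,0,0]], rotation=[[0,0,0],[0,0,0],[0,0,0],[0,0,0]])

```text
clock: 19.75
position: [0.5406, -0.0654, 0.1622]
tool_rot: [3.14, 0.0, 1.571]
force: [1.7, -0.5, 9.0]
grip_width: -0.0003
```

Remaining about 13 mm to the stop near y≈-0.078.

>>> move_arm(jaw=[255,255,255,255], dp=[[-0.007,0,0.0001],[-0.006,0,0],[0,0,0],[0,0,0]], rotation=[[0,0,0],[0,0,0],[0,0,0],[0,0,0]])

```text
clock: 20.25
position: [0.5405, -0.0758, 0.1621]
tool_rot: [3.14, 0.0, 1.571]
force: [0.3, 0.1, 9.5]
grip_width: 0.0002
```

>>> move_arm(jaw=[255,255,255], dp=[[-0.0035,0,0],[-0.0015,0,0],[0,0,0]], rotation=[[0,0,0],[0,0,0],[0,0,0]])

```text
clock: 20.62
position: [0.5404, -0.0786, 0.162]
tool_rot: [3.141, -0.001, 1.572]
force: [-0.6, 6.3, 8.9]
grip_width: 0.0001
```

The stop is felt at 6.3 N against the -y wall, which matches the starting place. I'll lift straight off and check.

>>> move_arm(jaw=[255,255,255,255,255,255,255], dp=[[0,0,-0.01],[0,0,-0.05],[0,0,-0.06],[0,0,-0.06],[-0.03,-0.01,-0.06],[0,0,-0.03],[0,0,0]], rotation=[[0,0,0],[0,0,0],[0,0,0],[0,0,0],[0,0,0],[0,0,0],[0,0,0]])

```text
clock: 21.5
position: [0.5322, -0.104, 0.3791]
tool_rot: [3.139, -0.0, 1.571]
force: [0.8, -0.6, -0.5]
grip_width: -0.0001
```

```bash
python3 - <<'E'
from h import *
s=bot.observe(); print(s["position"],s["force"])
c=calibration("wrist"); im=grab_frame("wrist"); cv2.imwrite("pics/w8.png",im)
print(project(c,[[.54,-.028,.164],[.54,-.136,.164]]))
g=cv2.cvtColor(im,cv2.COLOR_BGR2GRAY)[:,305:335].mean(1).astype(float); d=np.diff(g); i=np.sort(np.argsort(-abs(d[:230]))[:10]); print(i,d[i]); print(cast(c,[(320,r+1) for r in i],.164)[:,1])
E
```

```text
[ 0.5322 -0.104   0.3791] [ 0.8057 -0.6437 -0.5369]
[[327.7733  90.6912]
 [327.0792 196.0984]]
[ 91 133 139 145 146 152 158 196 198 207] [  45.8333  -46.2667  -45.6667  -45.6333   40.6667   45.9      42.4333
 -127.9667   45.      -53.5333]
[-0.0292 -0.0702 -0.0762 -0.0823 -0.0834 -0.0896 -0.0958 -0.137  -0.1392
 -0.1494]
```

View pics/w8.png

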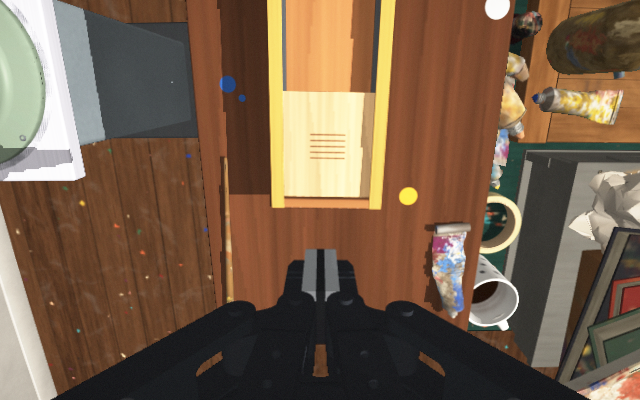

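The lid lies flush at the -y wall: its edges at rows 91 and 197 fit the predicted shut rows 90.7 and 196.1. Nothing touches it, so I'll hand in.

```bash
python3 -c "
from workcell import workorder; print(workorder.job_done())"
```

```text
the job is handed in; nothing more can be done
None
```

I dragged the lid fully open with the closed fingertips and laid the grey eraser flat in the compartment. I then let go of it, slid the lid shut again, and handed the job in at about 21.5 s.

- **Force:** The pressing force I read on the lid was about 7 to 11 N in both directions. Each end stop was felt at only 5 to 6 N along the lid. Forces were read at the end of each short move, so brief peaks in between were not seen.
- **Last checks:** The final wrist picture showed the lid at the -y wall, with its edges about 1 pixel (1 mm) from where a shut lid should lie. The picture before closing showed the eraser in the compartment, released. The arm was clear of everything, with force readings within the noise.
- **Disagreement:** The lid now sits about 4 mm nearer the -y wall than in my first wrist picture, so it seems to have started slightly open.
- **Not checked:** I did not measure the red-brown eraser or the other things again; the arm only crossed the left side high up and never worked near them.

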